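# Shut the vial mixer and start it

### The job

Using the closed fingers only, start the vial mixer: push its raised lid down until it is fully shut, then press the blue-dotted end of the white rocker on the control panel until it has tipped right over, then press the green key all the way down and let it come back up. Keep to that order, leave the red and yellow keys unpressed, and do not pick up or knock any of the vials and other things standing about.

Things in the scene. Friction and masses are not known exactly. Their poses are not given: they have to be found in the camera images.
- mixer: White vial mixer fixed to the table, 220 x 220 x 70 mm; origin at the centre of its underside, z up, x from its front towards its lid hinge. A well of vials lies under the lid.
- mixer_lid (a joint): Angle of the mixer's lid (rad): 0 shut, larger is more open (starts at 0.35 to 0.75; stop at 1.2). Hinge line along mixer y, 95 mm to +x of the mixer's origin, 75 mm above the table; the free edge, towards mixer -x, is up. A stiff hinge (about 0.25 N m of friction, 1 to 4 N at the lid) keeps it where it is left.
- lid_push (a point): Point on the lid's top face, on its middle line, 95 mm from the hinge; moves with the lid. With the lid shut it is right over the mixer's origin, 79 mm above the table. The lid is a white plate 155 mm (hinge to free edge) x 170 mm x 8 mm with a grey window and an orange stripe along its free edge.
- panel: Grey control panel fixed to the table, 160 (x) x 220 (y) x 40 mm high; origin at the centre of its underside, z up. Three round keys stand along its y in a row at x = +38 mm, 65 mm apart, in any order; the rocker lies along its y at x = -38 mm.
- rocker (a joint): Tilt of the rocker (rad): about -0.16 at the start (off, its blue-dotted end up), 0 level, +0.17 fully over (on, dotted end down). It stays where it is left; friction about 0.05 N m (2 to 3 N pressed near the end).
- rocker_dot (a point): Point on the rocker's top face, 28 mm from its pivot towards the end with the blue dot (the panel's +y end); it sinks about 9 mm from off to on. The rocker is a white paddle 70 mm (along panel y) x 34 mm x 8 mm, tipping about its middle; its top face there is 59 mm above the table. Low black frame under it, 45 mm above the table.
- green_key_top (a point): Centre of the top of the green key: a round push key 28 mm across in a black collar 44 mm across; its top is 58 mm above the table when up. Travel 6 mm, spring rising from 1.5 N to 5 N at the bottom; it springs back.
- green_key (a joint): How far the green key is pressed (m): 0 up, 0.006 fully down.
- yellow_key_top (a point): Centre of the top of the yellow key, same form as the green one; not to be pressed.
- yellow_key (a joint): How far the yellow key is pressed (m).
- red_key_top (a point): Centre of the top of the red key, same form as the green one; not to be pressed.
- red_key (a joint): How far the red key is pressed (m).
- panel_vial: Loose small vial with blue cap, 22 mm across, 44 mm high, standing on the panel near the rocker's dotted end; origin at the centre of its underside.
- mixer_vial: Loose small vial with white cap, 22 mm across, 44 mm high, standing on the mixer's front deck 70 mm above the table; origin at the centre of its underside.
- beaker: Loose glass beaker, 70 mm across, 90 mm high; origin at the centre of its underside.
- reagent: Loose amber bottle with white cap, 70 mm across, 150 mm high; origin at the centre of its underside.
- jar: Loose white jar with blue lid, 60 mm across, 70 mm high; origin at the centre of its underside.
- scoop: Loose small sampling spoon with black handle, 120 mm long, lying on the table along its own x; origin on its underside.

How it is judged:
By the outcome, as a careful person would: the job done as asked, in the order asked, and still so for the second after the job is handed in, with the robot touching nothing.
It also fails if it takes over 56 s, if anything falls off the work surface, if the arm or the gripper's body presses on something with over 40 N, if the wrist force passes 120 N, or if a joint passes its speed limit or range.

### The arm

A 7-joint arm with a two-finger parallel gripper is mounted at the origin on the work surface. World frame = base frame: x ahead of the robot, y to its left, z up, the work surface at z = 0. Lengths are in m, angles in rad, forces in N, time in s.
With the tool pointing down it reaches from about 0.425 to 0.925 m from the base axis. Payload 6.8 kg.
Tool frame: the origin (TCP) lies on the front face of the gripper's body, between the roots of the fingers; the fingertips stand 73 mm ahead of it and the grasp point (between the pads) lies 54 mm ahead of it; z points along the fingers, y is the direction in which the jaws open and shut (so a half turn about z gives the same grasp; the last joint's range is limited). The gripper opens to 85 mm and grips with 20 to 120 N. Pads are 22 mm wide; open, the fingers measure 114 mm over their backs; the gripper's body (76 mm by 85 mm) begins 54 mm behind the grasp point. The pads swing forward as they close: fully open they stand 13 mm farther back than shut.
Start: joints at [-0.108, 0.477, 0.022, 1.555, -0.011, 1.109, -0.083], TCP at [0.675, 0, 0.304] pointing down, gripper open.
Joint ranges: [-2.96, 2.96], [-0.34, 2.1], [-1.41, 1.46], [0.24, 2.44], [-1.37, 4.51], [0.17, 1.92], [-2.96, 2.96]. Speed limits (rad/s): [2.39, 2.39, 3.14, 3.14, 3.14, 3.14, 3.14].

### API

Orientations are given as a unit quaternion [w, x, y, z].
In Python, from station import get_obs, read_camera, hand_in, spot_in, cut_out, spot_point gives the robot as it stands. The module is installed in compiled form; this text tells all that it offers.
- The arm moves only by the tool move_arm, never from a script. Its arguments are lists of equal length, an entry for each row: "gripper": the opening, from 0 (shut) to 1 (fully open); "xyz": the shift along the tool's x, y, z in cm, a list of three; "twist": the turn about the tool's z in rad. A call has 1 to 5 rows; each row is the pose to reach, as a shift and turn from the pose commanded when the call began, along the tool's axes at that moment; what a row does not reach only later rows make up. A row lasts 1/12 s, in which the tool goes at most 41.7 mm and 7.16 degrees, less where a joint would pass 70% of its speed; a pose out of reach is approached as far as the arm can. A call with a gripper value outside its range is refused whole. The fingers move at their own pace and stop on an object; "squeeze" is the grip in N (left out, the last holds). Time passes only in rows, so rows that repeat a pose let the fingers close. It gives the time, the measured TCP pose, the force and the opening at its end, in the units of the state.
- get_obs(): the state, without advancing time (a new reading comes with each control period).
- read_camera(name): name is "scene" or "side" or "wrist"; returns a dict with "pixels" (420x560x3 uint8, red, green, blue), "fx", "fy", "cx", "cy" (pixels), "R" (3x3) and "t" (3): a world point X has camera coordinates R X + t. Camera axes: x right, y down, z forward; pixel columns grow to the right and rows downward; lengths in m; the calibration is good to about 2 mm. The wrist camera is an equidistant fisheye: a pixel r from the principal point sees the ray r / f radians off the axis. A picture is of the moment at which its call begins. There is no depth.
- hand_in(): hands the job in, once; it reports no verdict.
Trained networks look in the newest picture that a camera, given by its name, has taken for a name from the list of things; names that differ only in an ending like _2 or _b are one class to them, and where a whole thing is asked for, a point or a joint stands for the part that bears it (a point fixed in the world has none). Each returns a list of dicts, best first, with "p" (0 to 1); they miss things now and then, are a little off and sometimes report something else, mostly with a low value. They report only what shows in the picture. A call takes as long as a camera call.
- spot_in(query, camera): "centre" ([x, y, z] in m, in world coordinates, good to about 4 mm: the middle of the surface that is visible of it).
- cut_out(query, camera): "pixels" (420x560 bool, what is visible of it).
- spot_point(query, camera): "centre" ([x, y, z] in m, in world coordinates, good to about 4 mm: a listed point, or the origin of a listed thing).
The state is a dict: "t": time; "q": joint angles; "joint_vel": joint speeds; "joint_torque": joint torques, N m; "eef_pos": TCP position; "tool_rot": TCP orientation; "contact_force": force on the tool from outside, world axes, zero at the start; "torque": the same for the moment, N m; "gripper_width": opening from 0.0 (shut) to 1.0 (fully open).
Only numpy, scipy, OpenCV 4.12 (cv2) and the standard library are available. Lean on these libraries where they do the work, as an engineer would, in place of code of your own. Each camera call takes 0.05 s, during which the arm holds its last target.

## Working session

There is one attempt and no reset: what is moved stays moved. The work goes in short steps, Python scripts to look and compute and a tool call to move; the robot and the scene stay as the last step left them, time stands still between calls to the robot, and variables do not carry over. Pictures are saved under pics/ and viewed, and the job is handed in when it is done.

Besides the shell and the picture viewer there is one more tool, called after ">>>" as name(argument=value, ...) on one line, values as JSON. move_arm: Moves the arm, as the interface text tells. Its arguments: {"type":"object","properties":{"gripper":{"type":"array","items":{"type":"number"}},"xyz":{"type":"array","items":{"type":"array","items":{"type":"number"}}},"twist":{"type":"array","items":{"type":"number"}},"squeeze":{"type":"number"}},"required":["gripper","xyz","twist"]}

```bash
mkdir -p pics; cat > h.py <<'E'
from station import *
import numpy as np, cv2
def snap(c,n):
    d=read_camera(c); cv2.imwrite(f'pics/{n}.png',cv2.cvtColor(d['pixels'],cv2.COLOR_RGB2BGR)); return d
def pts(names,cam,f=spot_point):
    for n in names:
        r=f(n,cam); print(cam,n,[(np.round(x['centre'],3).tolist(),round(x['p'],2)) for x in r[:2]])
E
python3 - <<'E'
from h import *
snap('scene','s0');snap('side','d0')
o=get_obs();print(o['t'],o['eef_pos'],o['tool_rot'])
for c in('scene','side'): pts(['mixer','lid_push','panel','rocker_dot','green_key_top','yellow_key_top','red_key_top','panel_vial','mixer_vial','beaker','reagent','jar','scoop'],c)
print(get_obs()['t'])
E
```

```text
0.1 [ 6.74580324e-01 -1.41347442e-05  3.03045172e-01] [-5.16376102e-04  7.07094134e-01  7.07118956e-01 -6.33201403e-04]
scene mixer []
scene lid_push [([0.545, 0.21, 0.126], 0.76)]
scene panel [([0.595, -0.211, 0.002], 0.59)]
scene rocker_dot [([0.564, -0.18, 0.064], 0.82)]
scene green_key_top [([0.625, -0.279, 0.064], 0.44)]
scene yellow_key_top [([0.642, -0.151, 0.06], 0.46), ([0.542, 0.211, 0.124], 0.28)]
scene red_key_top [([0.633, -0.216, 0.059], 0.5)]
scene panel_vial [([0.563, -0.11, 0.038], 0.57)]
scene mixer_vial []
scene beaker [([0.606, 0.414, -0.0], 0.71)]
scene reagent [([0.594, -0.451, 0.003], 0.66), ([0.477, 0.432, -0.004], 0.29)]
scene jar [([0.746, -0.006, -0.002], 0.62)]
scene scoop [([0.477, 0.431, 0.003], 0.82), ([0.594, -0.454, 0.006], 0.69)]
side mixer [([0.53, 0.204, 0.001], 0.82)]
side lid_push [([0.478, 0.426, -0.002], 0.6), ([0.542, 0.207, 0.127], 0.59)]
side panel [([0.602, -0.212, -0.001], 0.69)]
side rocker_dot [([0.562, -0.181, 0.064], 0.97)]
side green_key_top [([0.638, -0.217, 0.061], 0.69), ([0.622, -0.28, 0.061], 0.5)]
side yellow_key_top []
side red_key_top [([0.635, -0.218, 0.06], 0.61)]
side panel_vial [([0.56, -0.113, 0.035], 0.61)]
side mixer_vial [([0.459, 0.105, 0.071], 0.6)]
side beaker []
side reagent [([0.592, -0.453, 0.002], 0.95)]
side jar [([0.743, -0.008, -0.004], 0.93)]
side scoop [([0.481, 0.425, 0.0], 0.52)]
1.4
```

View pics/s0.png

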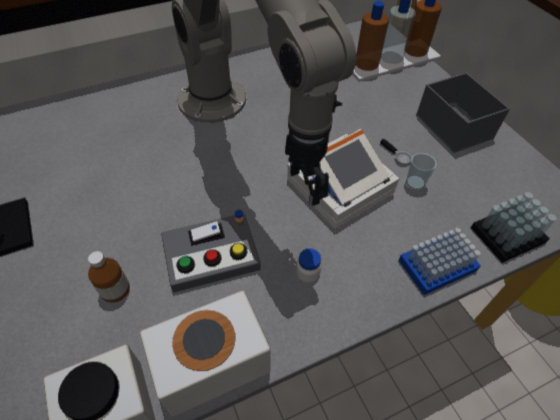

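View pics/d0.png

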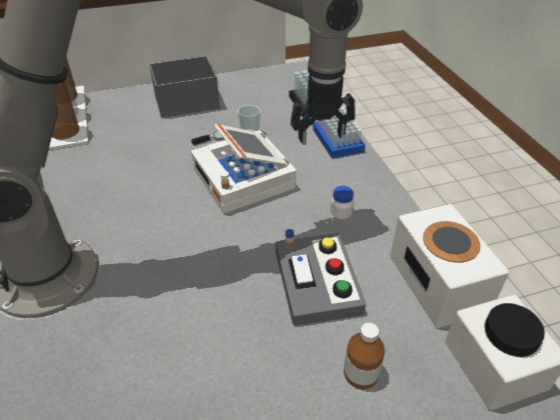

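Scene view: the mixer (about px 345,180) has its lid up with the orange edge towards the robot. The panel is at px 210,250, with keys green, red, yellow from left to right and the dot on the yellow-side end. I'll close the fingers and go over the lid.

>>> move_arm(gripper=[0, 0, 0, 0, 0], xyz=[[3.2, -2.4, 0], [6.4, -4.8, 0], [9.6, -7.2, 0], [12.8, -9.6, 0], [16, -12, 0]], twist=[0, 0, 0, 0, 0])

```text
t: 1.82
eef_pos: [0.5537, 0.1613, 0.3041]
tool_rot: [0.0, 0.707, 0.707, 0.0]
contact_force: [-0.0, 0.7, -0.4]
gripper_width: 0.3
```

>>> move_arm(gripper=[0, 0, 0, 0, 0], xyz=[[2, -1.6, 0], [4, -3.2, 0], [4, -3.2, 0], [4, -3.2, 0], [4, -3.2, 0]], twist=[0, 0, 0, 0, 0])

```text
t: 2.23
eef_pos: [0.5235, 0.1994, 0.304]
tool_rot: [0.0, 0.707, 0.707, 0.0]
contact_force: [-0.4, -0.5, 0.1]
gripper_width: -0.0
```

```bash
python3 - <<'E'
from h import *
snap('scene','s1');snap('side','d1')
o=get_obs();print(o['t'],o['eef_pos'],o['contact_force'],o['gripper_width'])
for c in('scene','side'): pts(['mixer','lid_push','panel','rocker_dot','green_key_top','yellow_key_top','red_key_top','panel_vial','mixer_vial'],c)
E
```

```text
2.3333 [0.52388984 0.19865035 0.30393948] [-0.10246378 -0.11857261  0.11894775] -0.0014573420653592186
scene mixer [([0.531, 0.205, -0.001], 0.89)]
scene lid_push [([0.546, 0.207, 0.127], 0.88)]
scene panel [([0.595, -0.21, 0.0], 0.93)]
scene rocker_dot [([0.564, -0.182, 0.063], 0.69), ([0.476, 0.431, -0.002], 0.45)]
scene green_key_top [([0.626, -0.278, 0.062], 0.49)]
scene yellow_key_top [([0.642, -0.149, 0.06], 0.47)]
scene red_key_top [([0.632, -0.217, 0.059], 0.44)]
scene panel_vial [([0.557, -0.111, 0.04], 0.55)]
scene mixer_vial [([0.564, -0.112, 0.04], 0.58), ([0.459, 0.108, 0.068], 0.55)]
side mixer [([0.532, 0.204, -0.003], 0.68), ([0.561, -0.114, 0.04], 0.35)]
side lid_push [([0.541, 0.208, 0.124], 0.59)]
side panel [([0.603, -0.213, -0.002], 0.97)]
side rocker_dot [([0.558, -0.181, 0.062], 0.68), ([0.591, -0.451, -0.001], 0.57)]
side green_key_top [([0.544, 0.208, 0.127], 0.3)]
side yellow_key_top [([0.642, -0.152, 0.061], 0.6)]
side red_key_top [([0.637, -0.217, 0.062], 0.5)]
side panel_vial [([0.557, -0.113, 0.037], 0.58)]
side mixer_vial [([0.461, 0.106, 0.073], 0.63)]
```

>>> move_arm(gripper=[0, 0, 0, 0, 0], xyz=[[0, 0, 2.5], [0, 0, 5], [0, 0, 7], [0, 0, 8.3], [0, 0, 9]], twist=[0, 0, 0, 0, 0])

```text
t: 3.65
eef_pos: [0.5221, 0.1996, 0.212]
tool_rot: [-0.0, 0.707, 0.707, -0.001]
contact_force: [-0.9, -1.0, 1.4]
gripper_width: -0.001
```

>>> move_arm(gripper=[0, 0, 0, 0, 0], xyz=[[0, 0, 0.7], [0, 0, 1.4], [0, 0, 2.1], [0, 0, 2.8], [0, 0, 3.4]], twist=[0, 0, 0, 0, 0])

```text
t: 4.07
eef_pos: [0.5231, 0.2001, 0.1796]
tool_rot: [0.0, 0.707, 0.707, 0.0]
contact_force: [0.1, -0.6, 1.6]
gripper_width: 0.0
```

>>> move_arm(gripper=[0, 0, 0, 0, 0], xyz=[[0, 0, 0.6], [0, 0, 1.2], [0, 0, 1.7], [0, 0, 2.1], [0, 0, 2.4]], twist=[0, 0, 0, 0, 0])

```text
t: 4.48
eef_pos: [0.5228, 0.1999, 0.1553]
tool_rot: [-0.0, 0.707, 0.707, -0.0]
contact_force: [-0.7, -0.2, 1.3]
gripper_width: -0.001
```

Commanded TCP z is about 0.156. Shut should come at about 0.152, so I go gently into the stop.

>>> move_arm(gripper=[0, 0, 0, 0, 0], xyz=[[0, 0, 0.2], [0, 0, 0.35], [0, 0, 0.5], [0, 0, 0.6], [0, 0, 0.6]], twist=[0, 0, 0, 0, 0])

```text
t: 4.9
eef_pos: [0.5231, 0.2, 0.1515]
tool_rot: [0.0, 0.707, 0.707, -0.0]
contact_force: [-6.8, -2.9, 15.5]
gripper_width: 0.001
```

>>> move_arm(gripper=[0, 0, 0, 0], xyz=[[0, 0, 0.1], [0, 0, 0.2], [0, 0, 0.2], [0, 0, 0.2]], twist=[0, 0, 0, 0])

```text
t: 5.23
eef_pos: [0.5231, 0.2, 0.1513]
tool_rot: [0.0, 0.707, 0.707, 0.0]
contact_force: [-11.9, -5.1, 32.5]
gripper_width: 0.005
```

>>> move_arm(gripper=[0, 0, 0, 0, 0], xyz=[[0, 0, -1], [0, 0, -4], [0, 0, -7], [0, 0, -9.8], [0, 0, -9.8]], twist=[0, 0, 0, 0, 0])

```text
t: 5.65
eef_pos: [0.5259, 0.2012, 0.2518]
tool_rot: [0.002, 0.707, 0.707, 0.005]
contact_force: [0.9, 0.5, -0.7]
gripper_width: -0.002
```

```bash
python3 - <<'E'
from h import *
snap('side','d2')
o=get_obs();print(o['t'],o['eef_pos'],o['contact_force'])
pts(['lid_push','mixer_vial','green_key_top'],'side')
a=cv2.imread('pics/d2.png')[90:350,170:400];cv2.imwrite('pics/d2c.png',cv2.resize(a,None,fx=2.2,fy=2.2,interpolation=3))
E
```

```text
5.7 [0.52490259 0.20076928 0.24924215] [-0.19725419  0.09901154 -0.24101664]
side lid_push [([0.531, 0.204, 0.079], 0.67)]
side mixer_vial []
side green_key_top [([0.625, -0.281, 0.062], 0.43), ([0.64, -0.148, 0.059], 0.36)]
```

View pics/d2c.png

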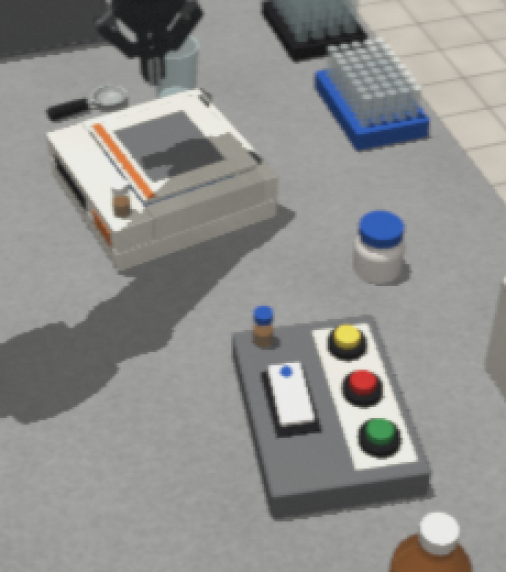

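The lid is flat (crop px 165,150), both vials are standing, and lid_push is at z = 0.079. Next, the rocker.

>>> move_arm(gripper=[0, 0, 0, 0, 0], xyz=[[-3.8, 0.4, 0], [-7.6, 0.8, 0], [-11.4, 1.2, 0], [-15.2, 1.6, 0], [-19, 2, 0]], twist=[0, 0, 0, 0, 0])

```text
t: 6.27
eef_pos: [0.5422, 0.0082, 0.2444]
tool_rot: [-0.001, 0.707, 0.707, -0.001]
contact_force: [0.8, 0.4, -0.3]
gripper_width: -0.0
```

>>> move_arm(gripper=[0, 0, 0, 0, 0], xyz=[[-3.8, 0.4, 0], [-7.6, 0.8, 0], [-11.4, 1.2, 0], [-15.2, 1.6, 0], [-19, 2, 0]], twist=[0, 0, 0, 0, 0])

```text
t: 6.68
eef_pos: [0.5622, -0.1817, 0.2442]
tool_rot: [-0.001, 0.707, 0.707, -0.001]
contact_force: [0.6, 0.4, 0.7]
gripper_width: -0.0
```

>>> move_arm(gripper=[0, 0, 0, 0, 0], xyz=[[0, 0, 0], [0, 0, 2], [0, 0, 5], [0, 0, 8], [0, 0, 8]], twist=[0, 0, 0, 0, 0])

```text
t: 7.1
eef_pos: [0.5589, -0.1787, 0.1592]
tool_rot: [-0.005, 0.707, 0.707, -0.003]
contact_force: [-1.3, 0.6, -0.6]
gripper_width: 0.004
```

```bash
python3 - <<'E'
from h import *
snap('side','d3');snap('scene','s3');snap('wrist','w3')
o=get_obs();print(o['t'],o['eef_pos'],o['contact_force'])
pts(['rocker_dot','green_key_top','panel_vial'],'side')
a=cv2.imread('pics/d3.png')[190:330,240:400];b=cv2.imread('pics/s3.png')[180:320,140:300]
cv2.imwrite('pics/c3.png',cv2.resize(np.hstack([a,b]),None,fx=2.5,fy=2.5,interpolation=3))
E
```

```text
7.25 [ 0.56310462 -0.17990724  0.16607759] [-0.48104274 -0.92529526  0.08549237]
side rocker_dot [([0.558, -0.182, 0.063], 0.68)]
side green_key_top [([0.624, -0.277, 0.06], 0.68)]
side panel_vial [([0.56, -0.112, 0.039], 0.6)]
```

View pics/c3.png

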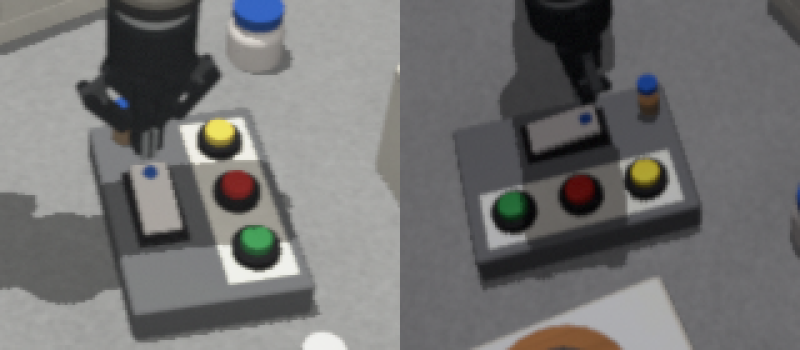

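View pics/w3.png

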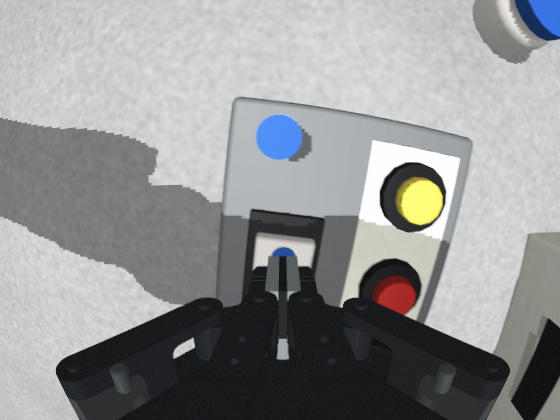

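The tip is in line with the blue dot (wrist px 283,255), and the vial (px 280,137) is well clear. Press.

>>> move_arm(gripper=[0, 0, 0, 0, 0], xyz=[[0, 0, 0.8], [0, 0, 1.6], [0, 0, 2.2], [0, 0, 2.6], [0, 0, 2.8]], twist=[0, 0, 0, 0, 0])

```text
t: 7.82
eef_pos: [0.5625, -0.1798, 0.1368]
tool_rot: [-0.001, 0.707, 0.707, -0.0]
contact_force: [-0.2, 0.2, 3.0]
gripper_width: -0.0
```

>>> move_arm(gripper=[0, 0, 0, 0, 0], xyz=[[0, 0, 0.2], [0, 0, 0.4], [0, 0, 0.6], [0, 0, 0.7], [0, 0, 0.7]], twist=[0, 0, 0, 0, 0])

```text
t: 8.23
eef_pos: [0.5633, -0.1796, 0.1309]
tool_rot: [0.0, 0.707, 0.707, 0.0]
contact_force: [-0.1, 0.5, 1.5]
gripper_width: -0.001
```

>>> move_arm(gripper=[0, 0, 0, 0, 0], xyz=[[0, 0, 0.1], [0, 0, 0.2], [0, 0, 0.3], [0, 0, 0.4], [0, 0, 0.4]], twist=[0, 0, 0, 0, 0])

```text
t: 8.65
eef_pos: [0.5635, -0.1793, 0.1281]
tool_rot: [-0.0, 0.707, 0.707, 0.001]
contact_force: [-3.5, 6.4, 13.8]
gripper_width: 0.0
```

>>> move_arm(gripper=[0, 0, 0], xyz=[[0, 0, 0.1], [0, 0, 0.1], [0, 0, 0.1]], twist=[0, 0, 0])

```text
t: 8.9
eef_pos: [0.5636, -0.1793, 0.128]
tool_rot: [0.0, 0.707, 0.707, 0.001]
contact_force: [-5.1, 6.6, 21.4]
gripper_width: 0.001
```

>>> move_arm(gripper=[0, 0, 0, 0, 0], xyz=[[0, 0, -1], [0, 0, -4], [0, 0, -7], [0, 0, -8], [0, 0, -8]], twist=[0, 0, 0, 0, 0])

```text
t: 9.32
eef_pos: [0.5645, -0.1814, 0.2089]
tool_rot: [0.003, 0.707, 0.707, 0.001]
contact_force: [0.5, 0.0, -0.6]
gripper_width: 0.005
```

```bash
python3 - <<'E'
from h import *
snap('side','d4');snap('scene','s4')
o=get_obs();print(o['t'],o['eef_pos'],o['contact_force'])
for c in('scene','side'):pts(['rocker_dot','green_key_top','red_key_top','panel_vial'],c)
a=cv2.imread('pics/d4.png')[190:330,240:400];b=cv2.imread('pics/s4.png')[180:320,140:300]
cv2.imwrite('pics/c4.png',cv2.resize(np.hstack([a,b]),None,fx=2.5,fy=2.5,interpolation=3))
E
```

```text
9.4167 [ 0.56263808 -0.18046229  0.20548532] [ 0.45622282 -0.03094893  0.10303077]
scene rocker_dot [([0.565, -0.176, 0.055], 0.86)]
scene green_key_top [([0.623, -0.277, 0.064], 0.62)]
scene red_key_top [([0.632, -0.215, 0.062], 0.53)]
scene panel_vial [([0.561, -0.108, 0.04], 0.59)]
side rocker_dot [([0.562, -0.176, 0.057], 0.58), ([0.748, -0.007, -0.001], 0.57)]
side green_key_top [([0.625, -0.282, 0.064], 0.57)]
side red_key_top [([0.638, -0.217, 0.06], 0.41)]
side panel_vial [([0.56, -0.113, 0.035], 0.75)]
```

View pics/c4.png

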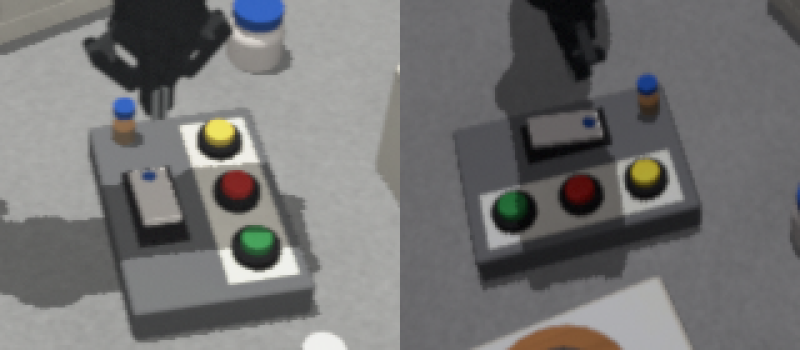

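The rocker has tipped (dot z is about 0.056, dotted end down in both views). Now the green key at about (0.625, -0.280).

>>> move_arm(gripper=[0, 0, 0, 0, 0], xyz=[[-3.3, 2, 0], [-6.6, 4, 0], [-10, 6.2, 0], [-10, 6.2, 0], [-10, 6.2, 2]], twist=[0, 0, 0, 0, 0])

```text
t: 10.23
eef_pos: [0.6274, -0.2842, 0.189]
tool_rot: [0.004, 0.709, 0.706, 0.001]
contact_force: [0.3, 0.2, 0.8]
gripper_width: 0.001
```

>>> move_arm(gripper=[0, 0, 0, 0, 0], xyz=[[0, 0, 1.5], [0, 0, 3], [0, 0, 4], [0, 0, 4], [0, 0, 4]], twist=[0, 0, 0, 0, 0])

```text
t: 10.65
eef_pos: [0.6248, -0.2799, 0.1455]
tool_rot: [-0.0, 0.707, 0.707, -0.0]
contact_force: [-0.5, -0.5, -0.4]
gripper_width: -0.001
```

```bash
python3 - <<'E'
from h import *
snap('wrist','w5');snap('side','d5');snap('scene','s5')
o=get_obs();print(o['t'],o['eef_pos'],o['contact_force'])
a=cv2.imread('pics/d5.png')[190:330,240:400];b=cv2.imread('pics/s5.png')[180:320,140:300]
cv2.imwrite('pics/c5.png',cv2.resize(np.hstack([a,b]),None,fx=2.5,fy=2.5,interpolation=3))
E
```

```text
10.8 [ 0.62567206 -0.280255    0.14710393] [ 0.47015222 -0.03381082  0.29470776]
```

View pics/w5.png

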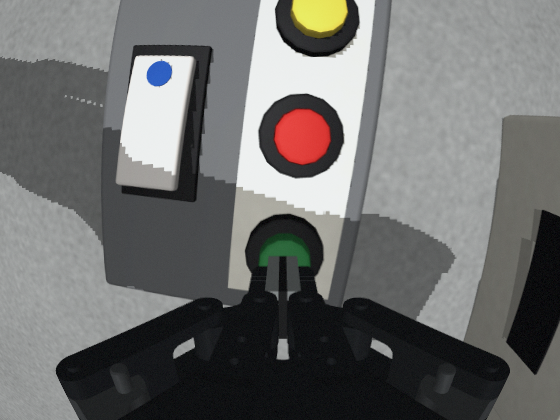

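View pics/c5.png

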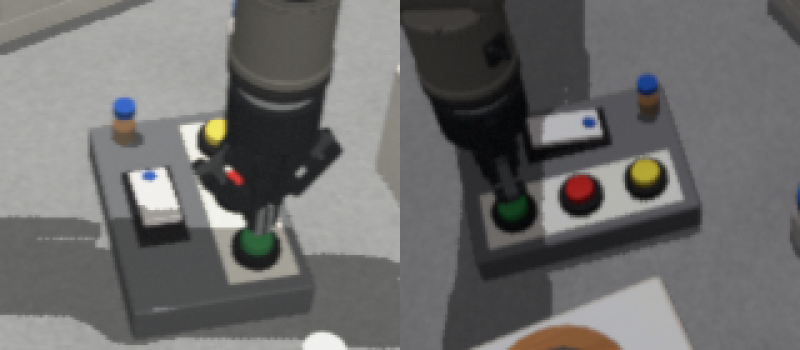

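The fingers are over the green key (wrist px 285,245), with the red key well clear. Press.

>>> move_arm(gripper=[0, 0, 0, 0, 0], xyz=[[0, 0, 0.6], [0, 0, 1.2], [0, 0, 1.5], [0, 0, 1.8], [0, 0, 1.9]], twist=[0, 0, 0, 0, 0])

```text
t: 11.22
eef_pos: [0.6255, -0.2801, 0.1285]
tool_rot: [0.0, 0.707, 0.707, 0.0]
contact_force: [-4.4, 2.3, 18.5]
gripper_width: 0.001
```

>>> move_arm(gripper=[0, 0, 0, 0, 0], xyz=[[0, 0, 0.1], [0, 0, 0.2], [0, 0, 0.3], [0, 0, 0.3], [0, 0, 0.3]], twist=[0, 0, 0, 0, 0])

```text
t: 11.63
eef_pos: [0.6256, -0.2802, 0.1283]
tool_rot: [0.001, 0.707, 0.707, 0.001]
contact_force: [-9.5, 5.7, 30.9]
gripper_width: -0.002
```

```bash
python3 - <<'E'
from h import *
W=snap('wrist','w6');D=snap('side','d6');S=snap('scene','s6')
o=get_obs();print(o['t'],o['eef_pos'],o['contact_force'],o['torque'])
a=cv2.imread('pics/d6.png')[255:315,310:380];b=cv2.imread('pics/s6.png')[235:295,155:225]
cv2.imwrite('pics/c6.png',cv2.resize(np.hstack([a,b]),None,fx=5.5,fy=5.5,interpolation=2))
a=cv2.imread('pics/w6.png')[190:330,180:380];cv2.imwrite('pics/w6c.png',cv2.resize(a,None,fx=4,fy=4,interpolation=2))
for c in('scene','side','wrist'):pts(['green_key_top','red_key_top','yellow_key_top'],c)
E
```

```text
11.7833 [ 0.62556246 -0.28018078  0.1282953 ] [-9.98100289  4.76113659 31.45388195] [1.0463493  2.27412722 0.02439989]
scene green_key_top [([0.744, -0.007, 0.001], 0.58), ([0.627, -0.278, 0.056], 0.5)]
scene red_key_top [([0.635, -0.216, 0.06], 0.62)]
scene yellow_key_top [([0.645, -0.15, 0.062], 0.53)]
side green_key_top [([0.624, -0.281, 0.058], 0.53), ([0.638, -0.15, 0.06], 0.39)]
side red_key_top [([0.637, -0.216, 0.062], 0.61)]
side yellow_key_top [([0.64, -0.148, 0.062], 0.57), ([0.602, -0.211, -0.002], 0.36)]
wrist green_key_top []
wrist red_key_top [([0.632, -0.217, 0.066], 0.98)]
wrist yellow_key_top []
```

View pics/c6.png

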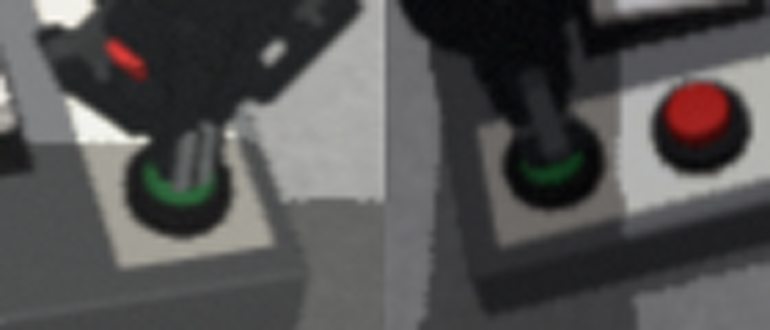

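View pics/w6c.png

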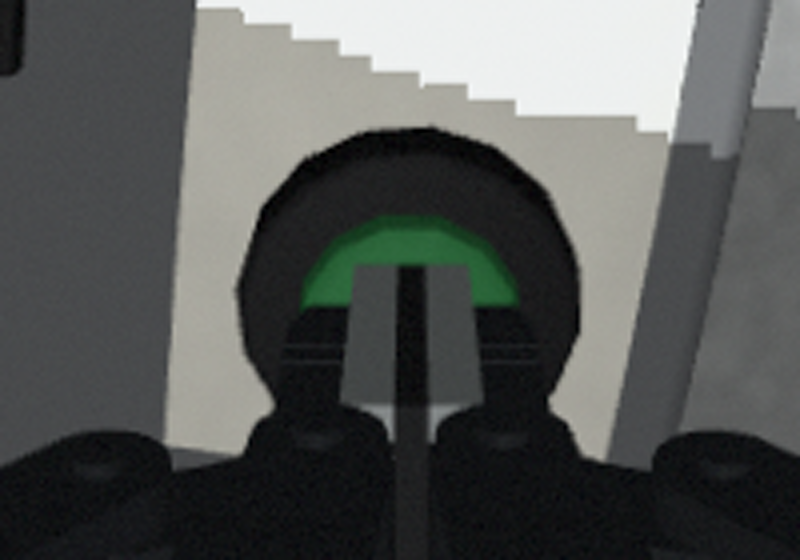

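```bash
cat > ov.py <<'E'
from h import *
import sys
def ov(tag,cam,c,z,out,win,s=10,colz=0.048):
    im=cv2.imread(f'pics/{tag}.png'); d=read_camera(cam)
    R,t=np.array(d['R']),np.array(d['t'])
    def P(X): 
        X=np.asarray(X)@R.T+t; return np.c_[d['fx']*X[:,0]/X[:,2]+d['cx'],d['fy']*X[:,1]/X[:,2]+d['cy']]
    x,y,w,h=win
    a=cv2.resize(im[y:y+h,x:x+w],None,fx=s,fy=s,interpolation=cv2.INTER_NEAREST)
    th=np.linspace(0,2*np.pi,60)
    def circ(c,r,z,col):
        p=P(np.c_[c[0]+r*np.cos(th),c[1]+r*np.sin(th),0*th+z]); p=((p-[x,y]+.5)*s).astype(int); cv2.polylines(a,[p.reshape(-1,1,2)],True,col,1)
    for cc,zz in zip(c,z):
        circ(cc,.014,zz,(255,255,255)); circ(cc,.022,.040,(255,0,255)); circ(cc,.022,colz,(0,255,255))
    cv2.imwrite(out,a)
E
python3 - <<'E'
from ov import *
g=(.625,-.281);r=(.6345,-.2165)
ov('d6','side',[g,r],[.052,.058],'pics/o6.png',(312,248,50,58))
ov('s6','scene',[g,r],[.052,.058],'pics/p6.png',(165,238,70,40))
a=cv2.imread('pics/o6.png');b=cv2.imread('pics/p6.png');print(a.shape,b.shape)
E
```

```text
(580, 500, 3) (400, 700, 3)
```

View pics/o6.png

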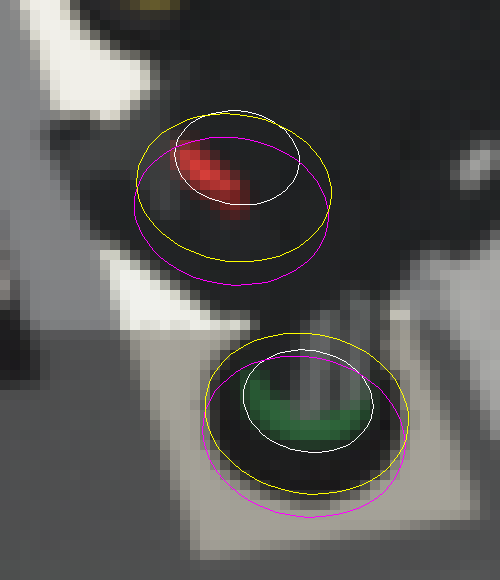

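View pics/p6.png

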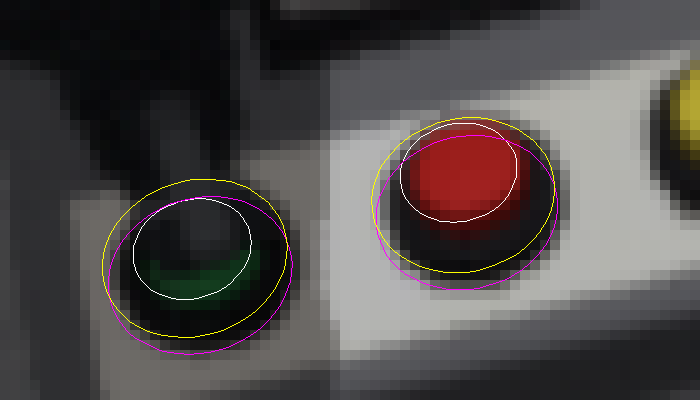

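```bash
python3 - <<'E'
import cv2,numpy as np
def prof(t,win,ax_cols):
    im=cv2.imread(f'pics/{t}.png').astype(float); x,y,w,h=win
    a=im[y:y+h,x:x+w]; s=(a[...,1]-np.maximum(a[...,0],a[...,2]))
    print(t); 
    for c in ax_cols: print(c,np.round(s[:,c-x]).astype(int).tolist())
for t in('d4','d5','d6'): prof(t,(325,278,35,25),(341,343,345))
for t in('s4','s5','s6'): prof(t,(165,250,35,30),(183,186,188))
E
```

```text
d4
341 [-3, -1, 30, 41, 45, 68, 70, 70, 72, 71, 68, 48, 38, 32, 9, -1, -1, -1, -1, 0, 0, 1, 0, 1, 1]
343 [-3, -1, 30, 40, 46, 67, 70, 70, 70, 70, 70, 55, 39, 33, 13, 0, -1, 0, -1, 0, 1, 0, 1, 0, 1]
345 [-3, -1, 15, 34, 44, 68, 69, 71, 70, 71, 67, 47, 37, 32, 7, -2, -1, -2, -1, 0, -1, 1, 1, 1, 0]
d5
341 [-2, 0, 0, 0, 5, 18, 30, 41, 42, 42, 41, 38, 36, 32, 10, 0, 0, -2, -1, 1, -1, -3, -4, -3, -2]
343 [1, 0, 0, 0, 1, 2, 21, 41, 42, 41, 42, 41, 37, 34, 17, 2, -2, 1, 0, -1, -1, -3, -4, -4, 0]
345 [0, 1, 1, 0, 0, 8, 36, 41, 43, 43, 42, 39, 36, 31, 10, -1, -2, 0, -1, 0, -2, -3, -3, -2, -1]
d6
341 [0, -1, -2, -1, -1, -1, -2, 0, -1, 1, 10, 20, 38, 37, 12, 0, -1, -1, -3, 0, -2, -3, -4, -1, -2]
343 [-2, -1, 0, 1, 0, 0, -1, 0, -1, 0, 2, 12, 38, 38, 17, 1, 0, -3, 1, -1, -2, -3, -3, -3, 0]
345 [-1, 1, 1, 0, 0, -1, 0, 0, 0, 0, 4, 32, 42, 36, 11, 0, -1, 0, -2, -1, -2, -3, -3, -3, 1]
s4
183 [-4, -3, -4, -3, -3, 0, 8, 36, 52, 52, 52, 52, 53, 51, 52, 46, 35, 22, 9, 0, -1, -3, -1, -1, -2, -2, -1, -1, -3, -4]
186 [-4, -4, -3, -4, -3, 0, 13, 31, 41, 39, 34, 43, 40, 44, 47, 38, 27, 19, 7, 0, -3, -1, -1, -2
[... 183 characters left out ...]
 -3, -2, -2, 4, 23, 30, 30, 32, 30, 27, 22, 12, -1, 0, -3, -1, -2, -2, -3, -4, -2, -1, -1]
186 [-2, -3, -1, -2, -2, -2, -2, -2, -1, 6, 22, 29, 31, 31, 31, 29, 24, 20, 10, 2, -2, -1, -2, -3, -2, -4, -3, -1, -1, -2]
188 [-3, -3, -2, -3, -2, -2, -1, 0, 13, 25, 30, 31, 31, 29, 27, 23, 19, 8, 0, 0, -3, -1, -1, -3, -2, -2, -1, -1, -2, -2]
s6
183 [-2, -3, -2, -2, -2, -3, -2, -3, -3, -2, -2, -3, -2, -2, -1, 12, 25, 27, 15, 1, 0, -2, 0, -2, -3, -3, -4, -3, -1, -3]
186 [-1, 0, -3, -2, -1, -2, -3, -3, -2, -2, -3, -3, -2, -1, 10, 26, 30, 25, 10, -1, 0, -2, 0, -3, -3, -3, -3, -2, -1, -3]
188 [-1, -2, -2, -2, 0, 0, -1, -2, -1, -2, -2, -2, 0, 8, 23, 28, 23, 12, 2, 1, -1, -1, -2, -2, -3, -2, -2, -1, -3, -2]
```

The images suggest the key sank about 6 mm (top-to-side boundary moved about 2 px in the side view). But the tip height at the hard stop (about 56 mm) disagrees with the nominal 52 mm. I'll release slowly and read the spring force against height.

>>> move_arm(gripper=[0, 0, 0], xyz=[[0, 0, -0.3], [0, 0, -0.4], [0, 0, -0.4]], twist=[0, 0, 0])

```text
t: 12.58
eef_pos: [0.6254, -0.2801, 0.1289]
tool_rot: [0.001, 0.707, 0.707, 0.0]
contact_force: [-0.7, -0.5, 4.7]
gripper_width: 0.004
```

>>> move_arm(gripper=[0, 0, 0], xyz=[[0, 0, -0.1], [0, 0, -0.1], [0, 0, -0.1]], twist=[0, 0, 0])

```text
t: 12.83
eef_pos: [0.6254, -0.2801, 0.129]
tool_rot: [0.0, 0.707, 0.707, 0.0]
contact_force: [0.8, -0.2, 3.9]
gripper_width: 0.001
```

>>> move_arm(gripper=[0, 0, 0], xyz=[[0, 0, -0.2], [0, 0, -0.2], [0, 0, -0.2]], twist=[0, 0, 0])

```text
t: 13.08
eef_pos: [0.6254, -0.2801, 0.131]
tool_rot: [0.0, 0.707, 0.707, 0.0]
contact_force: [1.8, -0.2, 4.0]
gripper_width: 0.003
```

>>> move_arm(gripper=[0, 0, 0], xyz=[[0, 0, -0.2], [0, 0, -0.2], [0, 0, -0.2]], twist=[0, 0, 0])

```text
t: 13.33
eef_pos: [0.625, -0.28, 0.1328]
tool_rot: [0.0, 0.707, 0.707, 0.0]
contact_force: [2.0, -0.7, 2.7]
gripper_width: 0.002
```

>>> move_arm(gripper=[0, 0, 0], xyz=[[0, 0, -0.2], [0, 0, -0.2], [0, 0, -0.2]], twist=[0, 0, 0])

```text
t: 13.58
eef_pos: [0.6246, -0.2798, 0.1346]
tool_rot: [-0.0, 0.707, 0.707, -0.0]
contact_force: [0.7, -1.2, 1.1]
gripper_width: 0.001
```

>>> move_arm(gripper=[0, 0, 0], xyz=[[0, 0, -0.2], [0, 0, -0.2], [0, 0, -0.2]], twist=[0, 0, 0])

```text
t: 13.83
eef_pos: [0.6245, -0.2799, 0.1366]
tool_rot: [-0.0, 0.707, 0.707, -0.0]
contact_force: [0.0, 0.0, 0.4]
gripper_width: 0.001
```

The force falls from 4.7 to about 1 N over 6 mm, which matches the spring, so the key was fully down and has come back up. Retreat and check.

>>> move_arm(gripper=[0, 0, 0, 0, 0], xyz=[[0, 0, -1], [0, 0, -4], [0, 0, -8], [0, 0, -12], [0, 0, -15]], twist=[0, 0, 0, 0, 0])

```text
t: 14.25
eef_pos: [0.6254, -0.2803, 0.2911]
tool_rot: [0.001, 0.707, 0.707, 0.001]
contact_force: [1.0, -0.3, 1.0]
gripper_width: 0.001
```

>>> move_arm(gripper=[0, 0, 0, 0, 0], xyz=[[4, 0, 0], [8, 0, 0], [12, 0, 0], [16, 0, 0], [16, 0, 0]], twist=[0, 0, 0, 0, 0])

```text
t: 14.67
eef_pos: [0.6257, -0.1086, 0.2876]
tool_rot: [-0.002, 0.703, 0.712, 0.002]
contact_force: [0.2, 1.1, -0.0]
gripper_width: -0.0
```

```bash
python3 - <<'E'
from h import *
snap('side','d7');snap('scene','s7')
o=get_obs();print(o['t'],o['eef_pos'],o['contact_force'])
for c in('scene','side'):pts(['lid_push','rocker_dot','green_key_top','red_key_top','yellow_key_top','panel_vial','mixer_vial'],c)
a=cv2.imread('pics/d7.png')[90:350,170:400];b=cv2.imread('pics/s7.png')[90:350,140:400]
cv2.imwrite('pics/c7.png',cv2.resize(np.hstack([a,b]),None,fx=1.6,fy=1.6,interpolation=2))
E
```

```text
14.7667 [ 0.62516904 -0.117237    0.28764148] [ 0.23541927 -1.01907682 -0.37456544]
scene lid_push [([0.53, 0.209, 0.082], 0.67), ([0.564, -0.178, 0.058], 0.28)]
scene rocker_dot [([0.565, -0.178, 0.057], 0.65), ([0.6, -0.214, 0.002], 0.65)]
scene green_key_top [([0.624, -0.279, 0.064], 0.47)]
scene red_key_top [([0.635, -0.217, 0.058], 0.43)]
scene yellow_key_top [([0.644, -0.148, 0.062], 0.65)]
scene panel_vial [([0.562, -0.112, 0.042], 0.45), ([0.532, 0.205, 0.081], 0.26)]
scene mixer_vial [([0.626, -0.279, 0.064], 0.73), ([0.458, 0.106, 0.069], 0.62)]
side lid_push [([0.532, 0.207, 0.081], 0.8), ([0.562, -0.176, 0.055], 0.56)]
side rocker_dot [([0.561, -0.18, 0.058], 0.56)]
side green_key_top [([0.622, -0.281, 0.062], 0.62)]
side red_key_top [([0.48, 0.426, -0.002], 0.66), ([0.637, -0.214, 0.063], 0.58)]
side yellow_key_top [([0.641, -0.151, 0.059], 0.63)]
side panel_vial [([0.56, -0.111, 0.038], 0.46)]
side mixer_vial [([0.457, 0.105, 0.071], 0.41)]
```

View pics/c7.png

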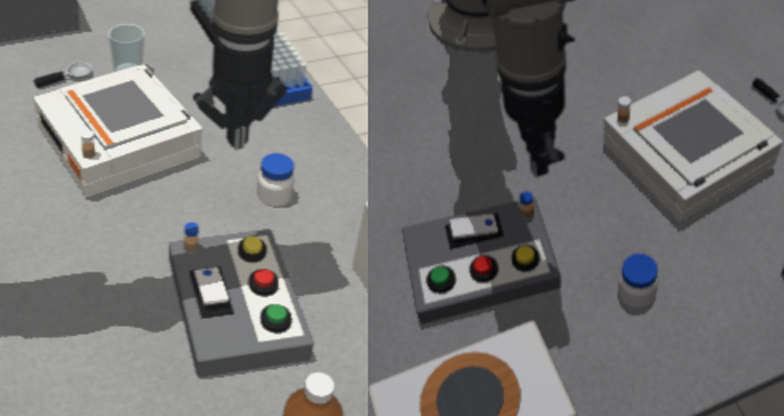

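Both views show the lid flat, the rocker's dotted end down, the keys up and everything standing. I'll let the arm settle and hand in.

>>> move_arm(gripper=[0, 0, 0], xyz=[[0, 0, 0], [0, 0, 0], [0, 0, 0]], twist=[0, 0, 0])

```text
t: 15.72
eef_pos: [0.625, -0.1199, 0.2869]
tool_rot: [0.0, 0.707, 0.707, 0.0]
contact_force: [0.4, -0.4, -0.3]
gripper_width: -0.0
```

```bash
python3 -c "
from station import *
print(hand_in(), get_obs()['t'])"
```

```text
the job is handed in; nothing more can be done
the job is handed in; nothing more can be done
```

With closed fingers I shut the lid, tipped the rocker over and pressed and released the green key, in that order, and handed in at about 15.7 s.

- **Lid:** I pushed it down to a hard stop at 32 N. Afterwards it looked flat, and lid_push was spotted at 79 to 82 mm against 79 mm nominal.
- **Rocker:** I pressed the dotted end to a hard stop at 21 N. The dot sank from about 63 mm to 55–58 mm and has stayed down. Fully over should be about 54 mm, so the spotted height reads slightly high.
- **Green key:** I pressed it to a hard stop at 31 N. As I released it, the force fell from 4.7 N to about 1 N over 6 mm, matching its spring, and it came back up.
- **Everything else:** The red and yellow keys looked up. In the last pictures both vials, the jar, the beaker and the bottle were standing where they had been, and the robot was touching nothing.

One check disagreed. Going by the tool pose, the fingertips stopped about 4 mm higher on the green key than its nominal 52 mm bottom. The spring reading and the pictures both point to full travel, so I take that as a height offset.

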